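# Uncouple the hose-tail nipple from the bench gas outlet

## Robot

A 6-joint arm with a two-finger parallel gripper is mounted at the origin on a cart in front of the work surface, level with it; the furniture and walls round the work are solid. World frame = base frame: x ahead of the robot, y to its left, z up, the work surface at z = 0. Lengths are in m, angles in rad, forces in N, time in s.
With the tool pointing down it reaches from about 0.425 to 0.95 m from the base axis. Payload 3.5 kg.
Tool frame: the origin (TCP) lies between the finger pads; the fingertips stand 22 mm ahead of it and the grasp point (between the pads) lies 3 mm ahead of it (ctrl.nose_length is the z of the fingertips in the tool frame, in m); z points along the fingers, y is the line along which they close (so a half turn about z gives the same grasp; the last joint's range is limited). The gripper opens to 85 mm and grips with 20 to 120 N. Pads are 22 mm wide; open, the fingers measure 114 mm over their backs; the gripper's body (76 mm by 85 mm) begins 54 mm behind the grasp point. The pads swing forward as they close: fully open they stand 13 mm farther back than shut.
Start: joints at [-1.332, 0.286, 1.577, -0, 1.279, -0.15], TCP at [0.256, -0.625, 0.253] pointing down, gripper open.
Joint ranges: [-2.77, 2.77], [-0.9, 2.22], [0.21, 2.48], [-1.53, 4.67], [0.24, 2.81], [-2.84, 2.84]. Speed limits (rad/s): [2.79, 2.79, 3.14, 3.14, 3.14, 3.14].

## Interface

Orientations are given as a unit quaternion [x, y, z, w].
In Python, from plant import ctrl gives the robot as it stands. The module is installed in compiled form; this text tells all that it offers.
- The arm moves only by the tool send_rows, never from a script. Its argument "rows" is text: rows parted by semicolons, each of 7 numbers parted by spaces: the turn, a rotation vector about the tool's x, y, z in shares of 180 degrees (1.0 is 180 degrees), then the shift along the tool's x, y, z in normalised numbers (1 is 50 cm), then the opening, from -1 (shut) to 1 (fully open). A call has 1 to 8 rows; each row is the pose to reach, as a shift and turn from the pose commanded when the call began, along the tool's axes at that moment; what a row does not reach only later rows make up. A row lasts 1/8 s, in which the tool goes at most 62.5 mm and 10.7 degrees, less where a joint would pass 70% of its speed; a pose out of reach is approached as far as the arm can. A call with a gripper value outside its range is refused whole. The fingers move at their own pace and stop on an object; "grip_force" is the grip in N (left out, the last holds). Time passes only in rows, so rows that repeat a pose let the fingers close. It gives the time, the measured TCP pose, the force, the opening and the grip force at its end, in the units of the state.
- ctrl.get_state(): the state, without advancing time (a new reading comes with each control period).
- ctrl.read_camera(name): name is "scene" or "top" or "wrist"; returns a dict with "color" (480x640x3 uint8, red, green, blue), "fx", "fy", "cx", "cy" (pixels), "extrinsics" (4x4, takes a point from world to camera coordinates). Camera axes: x right, y down, z forward; pixel columns grow to the right and rows downward; lengths in m; the calibration is good to about 2 mm. The wrist camera is an equidistant fisheye: a pixel r from the principal point sees the ray r / f radians off the axis. A picture is of the moment at which its call begins. There is no depth.
- ctrl.sign_off(): hands the job in; it is judged then, once.
Trained networks look in a picture, given as the dict that the camera call returned (one of the last four; its "shot" number tells which), for a name from the list of things; names that differ only in an ending like _2 or _b are one class to them, and where a whole thing is asked for, a point or a joint stands for the part that bears it (a point fixed in the world has none). Each returns a list of dicts, best first, with "p" (0 to 1); they miss things now and then, are a little off and sometimes report something else, mostly with a low value. They report only what shows in the picture. A call takes as long as a camera call. They do not tell look-alikes from the thing itself.
- ctrl.look_for(picture, target): "position" ([x, y, z] in m, in the coordinates of the camera as it stood for that picture, good to about 4 mm: the middle of the surface that is visible of it).
The state is a dict: "time": time; "qpos": joint angles; "dq": joint speeds; "joint_efforts": joint torques, N m; "eef_pos": TCP position; "tcp_rot": TCP orientation; "contact_force": force on the tool from outside, world axes, zero at the start; "wrist_torque": the same for the moment, N m; "opening": opening from 0.0 (shut) to 1.0 (fully open); "finger_force": force on a finger pad.
Only numpy, scipy, OpenCV 4.12 (cv2) and the standard library are available. Lean on these libraries where they do the work, as an engineer would, in place of code of your own. Each camera call takes 0.05 s, during which the arm holds its last target. There are 200 camera calls.

## Task

Uncouple the brass hose-tail nipple from the bench outlet: draw the coupling's sprung sleeve back towards the block until the nipple springs forward, then pull the nipple straight out so that the sleeve snaps forward again by itself. Lay the nipple down in the shallow metal tray, wholly inside and without dropping it, and leave the jar, dish, timer and marker where they are.

Things in the scene. Friction and masses are not known exactly. Their poses are not given: they have to be found in the camera images.
- station: Fixed bench outlet: grey block 44 x 54 mm, 96 mm high, on a 120 x 90 mm dark foot, small round gauge on one side. Origin: on the bench under the block. +x: horizontal direction in which the coupling points and the nipple comes out; z up. Coupling axis: y = 0, 70 mm above the bench. Block front at x = 20 mm, a nut to 31 mm, brass barrel (26 mm thick, bore 20 mm) to 82 mm.
- sleeve (a joint): Slide of the sprung steel sleeve, m: 0 forward (rest, locks the nipple), 0.012 fully back towards the block (4 N at 0, 9 N at 0.012). Beyond 0.005 to 0.008 the lock opens and a plunger pushes the nipple out by 9 mm within 0.4 s. Let go then, the sleeve stays at 0.004 to 0.006, held by the nipple, which stays in the bore with a few N of drag; it snaps to 0 once the nipple is out.
- sleeve_mid (a point): On the coupling axis, middle of the sleeve's gripping part (ribbed steel, 34 mm in diameter, reaching 14 mm to each side of this point along the axis); moves with the sleeve. On the block side follows a flange 40 mm in diameter, 6 mm long. With the sleeve forward: station x = 66 mm, z = 70 mm.
- nipple: Loose brass nipple, 112 mm long, about 90 g. Origin: on its axis, in the middle of the eight-sided body to grip (22 mm long, 26 mm across flats, flats upright at the sides). +x points along it to the hose tail. Starts locked in the coupling, +x along station +x, origin at station x = 95 mm, z = 70 mm; sprung forward: x = 104 mm. Lying on a surface, its axis is 13 mm above it.
- nipple_tip (a point): Middle of the end face of the nipple's smooth plug (18 mm thick, with a groove), 57 mm from the nipple's origin towards its -x; inside the coupling at the start. After springing forward it must be drawn 35 mm further to leave the bore.
- nipple_tail (a point): Middle of the end of the nipple's ribbed hose tail (18 mm thick at most), 55 mm from the nipple's origin towards its +x. When the nipple has sprung forward the tail droops by about 5 degrees, leaving the nipple origin about 67 mm above the bench.
- tray: Fixed open aluminium tray, outside 130 mm (its x) by 200 mm (its y), 22 mm high, walls and floor 3 mm thick. Origin: centre of its underside, on the bench; z up.
- jar: Bystander: white staining jar with a screw cap, 57 mm in diameter, 99 mm high; origin under its centre.
- dish: Bystander: lidded petri dish, 90 mm in diameter, 32 mm high; origin under its centre.
- timer: Bystander: flat white timer, 66 x 66 x 18 mm; origin under its centre.
- marker: Bystander: black felt marker, 128 mm long, 16 mm thick, lying on the bench; origin under its centre.
There are look-alikes about, which are no part of the job. There is more than one size of the nipple; the job needs the smallest.

How it is judged:
By the outcome, as a careful person would: the job done as asked, in the order asked, and still so for the second after the job is handed in, with the robot touching nothing.
It also fails if it takes over 50 s, if anything falls off the work surface, if the arm or the gripper's body presses on something with over 40 N, if the wrist force passes 120 N, or if a joint passes its speed limit or range.

## Working session

There is one attempt and no reset: what is moved stays moved. The work goes in short steps, Python scripts to look and compute and a tool call to move; the robot and the scene stay as the last step left them, time stands still between calls to the robot, and variables do not carry over. Pictures are saved under pics/ and viewed, at most 10 in all, crops included, and the job is handed in when it is done.

Besides the shell and the picture viewer there is one more tool, called after "Request:" as name(argument=value, ...), one argument or row to a line, values as JSON. send_rows: Moves the arm, as the interface text tells. Its arguments: {"type":"object","properties":{"rows":{"type":"string"},"grip_force":{"type":"number"}},"required":["rows"]}

```bash
mkdir -p pics
cat > h.py <<'E'
import numpy as np, cv2
from plant import ctrl
from scipy.spatial.transform import Rotation as R
def shot(n,f=None):
    p=ctrl.read_camera(n)
    if f: cv2.imwrite('pics/'+f+'.png',p['color'][:,:,::-1])
    return p
def w(p,x):
    E=np.array(p['extrinsics']); return E[:3,:3].T@(np.array(x)-E[:3,3])
def px(p,X):
    E=np.array(p['extrinsics']); c=E[:3,:3]@np.array(X)+E[:3,3]
    return np.array([p['fx']*c[0]/c[2]+p['cx'],p['fy']*c[1]/c[2]+p['cy']])
E
cat > a.py <<'E'
from h import *
for n in ('scene','top'):
    p=shot(n,n+'0')
    for t in ('station','sleeve_mid','nipple','nipple_tail','tray','jar','dish','timer','marker'):
        for r in ctrl.look_for(p,t)[:5]:
            X=w(p,r['position']); print(n,t,round(r['p'],2),X.round(3),px(p,X).round())
s=ctrl.get_state();print(s)
E
python3 a.py
```

```text
scene station 0.54 [ 0.512 -0.164  0.081] [372. 230.]
scene nipple 0.78 [ 0.576 -0.023  0.028] [303. 259.]
scene nipple 0.72 [ 0.47  -0.107  0.074] [364. 251.]
scene nipple_tail 0.96 [ 0.577 -0.024  0.022] [302. 261.]
scene nipple_tail 0.68 [ 0.473 -0.112  0.073] [365. 250.]
scene tray 0.85 [0.564 0.238 0.005] [196. 319.]
scene jar 0.88 [0.722 0.047 0.069] [240. 225.]
scene dish 0.55 [ 0.702 -0.261  0.025] [352. 203.]
scene timer 0.91 [ 0.356 -0.006  0.02 ] [360. 321.]
top station 0.74 [ 0.507 -0.209  0.063] [377. 258.]
top sleeve_mid 0.75 [ 0.493 -0.159  0.086] [354. 264.]
top nipple 0.86 [ 0.663 -0.441  0.033] [479. 187.]
top nipple 0.68 [ 0.477 -0.115  0.081] [333. 272.]
top nipple 0.65 [ 0.588 -0.034  0.028] [294. 224.]
top nipple_tail 0.78 [ 0.59  -0.036  0.024] [295. 223.]
top nipple_tail 0.73 [ 0.666 -0.44   0.026] [477. 187.]
top nipple_tail 0.54 [ 0.479 -0.115  0.077] [333. 271.]
top tray 0.9 [0.569 0.236 0.006] [173. 236.]
top jar 0.8 [0.731 0.037 0.103] [258. 151.]
top jar 0.26 [ 0.495 -0.159  0.084] [354. 263.]
top dish 0.89 [ 0.71  -0.275  0.021] [401. 169.]
top timer 0.56 [ 0.365 -0.021  0.018] [290. 327.]
top marker 0.84 [ 0.362 -0.344  0.014] [440. 326.]
top marker 0.46 [ 0.363 -0.021  0.016] [289. 329.]
{'time': 1.0, 'qpos': array([-1.33203339e+00,  2.86298301e-01,  1.57669513e+00,  3.37966444e-06,
        1.27863132e+00, -1.50006185e-01]), 'dq': array([ 0.00225596, -0.00125351, -0.00142868,  0.00102277, -0.000829  ,
       -0.00072971]), 'joint_efforts': array([-1.38310011e-04, -4.05974901e+01, -2.92947024e+01, -1.46103953e-04,
        5.16099371e-04, -1.34343725e-06]), 'eef_pos': array([ 0.25587824, -0.62460064,  0.25332864]), 'tcp_rot': array([ 9.81166829e-01,  1.93162244e-01,  9.04682936e-07, -1.61036981e-05]), 'contact_force': array([-0.2476689 ,  0.2147916 ,  0.28355049]), 'wrist_torque': array([-0.04222403, -0.00660019, -0.04185139]), 'finger_force': 0.0, 'opening': 1.0053451732299392}
```

View pics/top0.png

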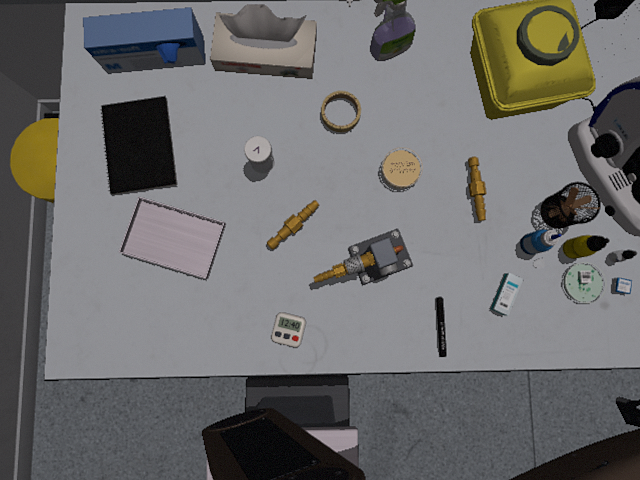

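View pics/scene0.png

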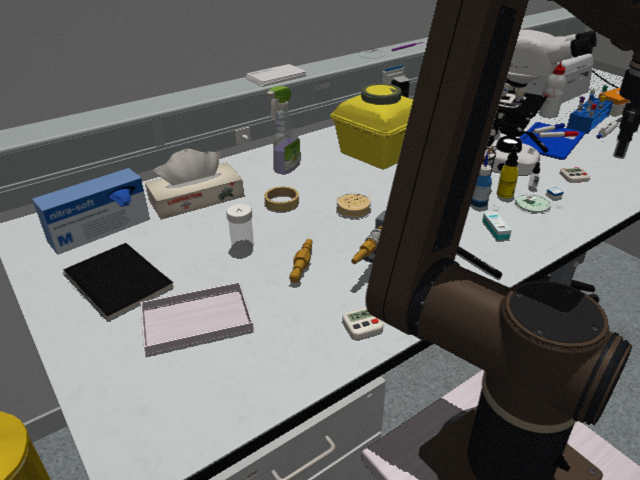

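Nipple candidates in the top view are the one in the coupling (335,272), a loose one at (293,225) and a loose one at (477,188). The job's nipple is the one in the coupling, and both loose ones look longer. I'll check with a close crop and fit the tray.

```bash
cat > b.py <<'E'
from h import *
p=shot('top')
c=p['color'][:,:,::-1]
a=cv2.resize(c[215:300,290:430],None,fx=5.6,fy=5.6,interpolation=cv2.INTER_CUBIC); cv2.imwrite('pics/crop1.png',a)
print(p['fx'],p['cx'],p['cy'],np.array(p['extrinsics']).round(4).tolist(), ctrl.nose_length)
# tray outline
g=cv2.cvtColor(c,cv2.COLOR_BGR2HSV)[:, :,:].astype(int)
print(c[238,173],c[300,120],c[205,170])
b=c.astype(int); m=((abs(b-c[238,173].astype(int)).sum(2)<36)).astype(np.uint8)
m[:185]=0;m[290:]=0;m[:,:100]=0;m[:,250:]=0
m=cv2.morphologyEx(m,cv2.MORPH_OPEN,np.ones((5,5)))
cs,_=cv2.findContours(m,0,1); k=max(cs,key=cv2.contourArea)
r=cv2.minAreaRect(k);print(r)
def back(u,v,z):
    E=np.array(p['extrinsics']);C=-E[:3,:3].T@E[:3,3]; d=E[:3,:3].T@np.array([(u-p['cx'])/p['fx'],(v-p['cy'])/p['fy'],1]); return C+d*(z-C[2])/d[2]
print([back(*q,0.003).round(3).tolist() for q in cv2.boxPoints(r)], back(*r[0],.003))
# brass mask of nipple in coupling
h=cv2.cvtColor(c,cv2.COLOR_BGR2HSV); m=((h[:,:,0]>10)&(h[:,:,0]<28)&(h[:,:,1]>140)&(h[:,:,2]>60)).astype(np.uint8)
m[:240]=0;m[300:]=0;m[:,:300]=0;m[:,380:]=0
ys,xs=np.nonzero(m); P=np.array([back(x,y,.07)[:2] for x,y in zip(xs,ys)])
mu=P.mean(0);u,s,v=np.linalg.svd(P-mu);d=v[0]*np.sign(v[0][1]);t=(P-mu)@d
print(len(P),mu,d,np.degrees(np.arctan2(d[1],d[0])),mu+d*t.max(),mu+d*t.min(),np.ptp(t))
E
python3 b.py
```

```text
505.2967869613115 323.1922080419714 236.8082597616576 [[-0.018, -0.9998, 0.0075, -0.0868], [-0.9898, 0.0167, -0.1416, 0.5586], [0.1415, -0.01, -0.9899, 1.0487], [0.0, 0.0, 0.0, 1.0]] 0.022
[153 145 156] [148 144 144] [134 132 133]
((174.5, 237.0), (104.0, 149.0), 90.0)
[[0.689, 0.404, 0.003], [0.683, 0.069, 0.003], [0.449, 0.068, 0.003], [0.455, 0.394, 0.003]] [0.56741057 0.23369711 0.003     ]
419 [ 0.48654684 -0.13936011] [-0.33991926  0.94045462] 109.87195488045676 [ 0.46382184 -0.07648686] [ 0.50823305 -0.19935934] 0.13065221742477326
```

View pics/crop1.png

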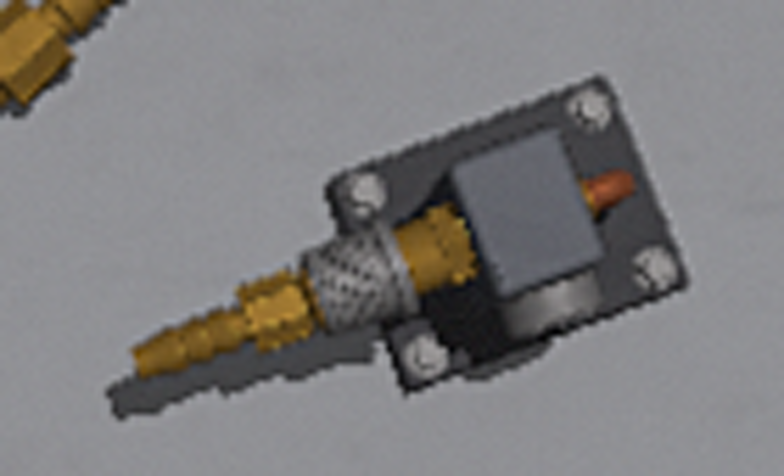

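The crop shows the coupled nipple, with its tail end at crop (140,360), ribbed sleeve at (350,275), and block at (530,210). It is the shortest of the three. The brass run of 130 mm matches station x = 20 to 150, which confirms the axis fit. The tray corners in the top picture are (141,199), (224,222), (209,278) and (121,250).

```bash
cat >> h.py <<'E'
d=np.array([-.340,.940,0]); d/=np.linalg.norm(d); S=np.array([.4638,-.0765,0])-.150*d
def down(yaw,pitch=0):  # tool x at yaw(deg), z down; pitch: tool x tips down
    return R.from_euler('z',yaw,degrees=True)*R.from_euler('y',pitch,degrees=True)*R.from_euler('x',180,degrees=True)
def to(P,Q,s=None):
    s=s or ctrl.get_state(); A=R.from_quat(s['tcp_rot'])
    print('turn',(A.inv()*Q).as_rotvec(degrees=True).round(1),'shift mm',(A.inv().apply(np.array(P)-s['eef_pos'])*1000).round(1))
def st(x,y,z): return S+x*d+np.array([0,0,z])+y*np.array([-d[1],d[0],0])
E
python3 - <<'E'
from h import *
print(S); to(st(.066,0,.19),down(109.9))
p=shot('top')
def back(u,v,z):
    E=np.array(p['extrinsics']);C=-E[:3,:3].T@E[:3,3]; d=E[:3,:3].T@np.array([(u-p['cx'])/p['fx'],(v-p['cy'])/p['fy'],1]); return C+d*(z-C[2])/d[2]
c=np.array([back(u,v,.022) for u,v in((141,199),(224,222),(209,278),(121,250))]);print(c.round(3),c.mean(0))
for i in range(4):
    e=c[(i+1)%4]-c[i];print(np.linalg.norm(e),np.degrees(np.arctan2(e[1],e[0])))
E
```

```text
[ 0.51482041 -0.21755643  0.        ]
turn [ -0.   -0.  -87.6] shift mm [ 396.6 -344.4   63.3]
[[0.651 0.304 0.022]
 [0.596 0.121 0.022]
 [0.474 0.152 0.022]
 [0.538 0.344 0.022]] [0.56462316 0.23001881 0.022     ]
0.19145747715483985 -106.56800399152863
0.1262214463452663 165.70052009694493
0.20245128468412288 71.50713131220245
0.11946736383236743 -19.390769219906772
```

Careful with the scale: shifts go in shares of 50 cm and turns go in shares of 180 degrees. That gives: 397 mm / 500 = 0.794, -344 mm / 500 = -0.688, -88 degrees / 180 = -0.4889.

Request:
send_rows(
  rows="0 0 -0.4889 0.794 -0.688 0.126 1;0 0 -0.4889 0.794 -0.688 0.126 1;0 0 -0.4889 0.794 -0.688 0.126 1;0 0 -0.4889 0.794 -0.688 0.126 1;0 0 -0.4889 0.794 -0.688 0.126 1;0 0 -0.4889 0.794 -0.688 0.126 1;0 0 -0.4889 0.794 -0.688 0.126 1;0 0 -0.4889 0.794 -0.688 0.126 1",
)

```text
time: 2.1
eef_pos: [0.4806, -0.1798, 0.1941]
tcp_rot: [0.584, 0.812, 0.0, 0.001]
contact_force: [0.8, -0.4, 1.1]
opening: 0.998
finger_force: 0.0
```

Run:
```python
from h import *
to(st(.066,0,.15),down(109.9))
p=shot('wrist','w1')
for t in ('sleeve_mid','nipple','nipple_tail','station'):
    for r in ctrl.look_for(p,t)[:2]:
        X=w(p,r['position']);q=X-S; print(t,round(r['p'],2),X.round(3),'station',(q@d).round(4),(q@np.array([-d[1],d[0],0])).round(4),X[2].round(3))
```

```text
turn [ 0.1  0.1 -1.3] shift mm [19.3 18.8 44.1]
sleeve_mid 0.92 [ 0.492 -0.157  0.087] station 0.0646 0.001 0.087
nipple 0.78 [ 0.476 -0.115  0.078] station 0.1102 0.0016 0.078
nipple 0.75 [ 0.585 -0.033  0.023] station 0.1498 -0.1284 0.023
nipple_tail 0.95 [ 0.476 -0.112  0.074] station 0.1123 0.001 0.074
nipple_tail 0.58 [ 0.579 -0.033  0.02 ] station 0.1517 -0.1236 0.02
station 0.96 [ 0.497 -0.198  0.085] station 0.0244 0.0099 0.085
```

View pics/w1.png

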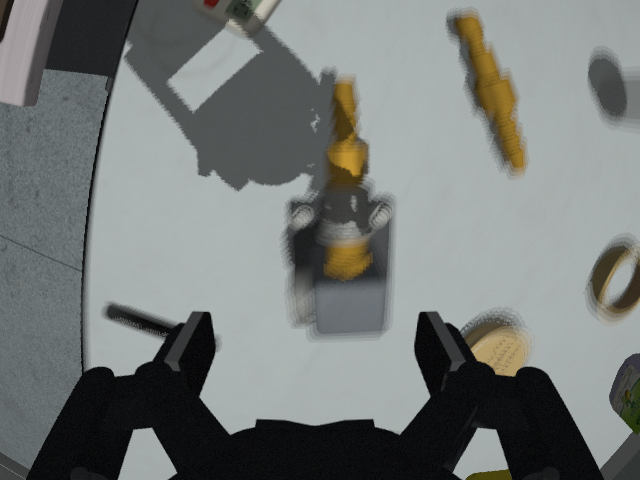

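In the tool's units: 120 mm / 500 = 0.24, 84 mm / 500 = 0.168, -1 degrees / 180 = -0.0056.

Request:
send_rows(
  rows="0 0 -0.0056 0.038 0.036 0.088 1;0 0 -0.0056 0.038 0.036 0.088 1;0 0 -0.0056 0.038 0.036 0.168 1;0 0 -0.0056 0.038 0.036 0.24 1;0 0 -0.0056 0.038 0.036 0.24 1;0 0 -0.0056 0.038 0.036 0.24 1",
)

```text
time: 3.1
eef_pos: [0.4921, -0.1596, 0.0759]
tcp_rot: [0.58, 0.815, 0.0, 0.002]
contact_force: [-0.3, -0.1, -0.3]
opening: 0.999
finger_force: 0.0
```

Run:
```python
from h import *
to(st(.066,0.001,.073),down(109.9)); s=ctrl.get_state(); print(s['eef_pos'],s['contact_force'],s['time'])
p=shot('wrist','w2')
for t in ('sleeve_mid',):
    for r in ctrl.look_for(p,t)[:2]:
        X=w(p,r['position']);q=X-S; print(t,round(r['p'],2),X.round(3),'station',(q@d).round(4),(q@np.array([-d[1],d[0],0])).round(4),X[2].round(3))
```

```text
turn [ 0.1  0.1 -0.8] shift mm [3.8 0.6 2.9]
[ 0.49208963 -0.15958073  0.07590551] [-0.29345051 -0.05579063 -0.25711782] 3.1
sleeve_mid 0.81 [ 0.497 -0.155  0.083] station 0.0651 -0.0043 0.083
```

View pics/w2.png

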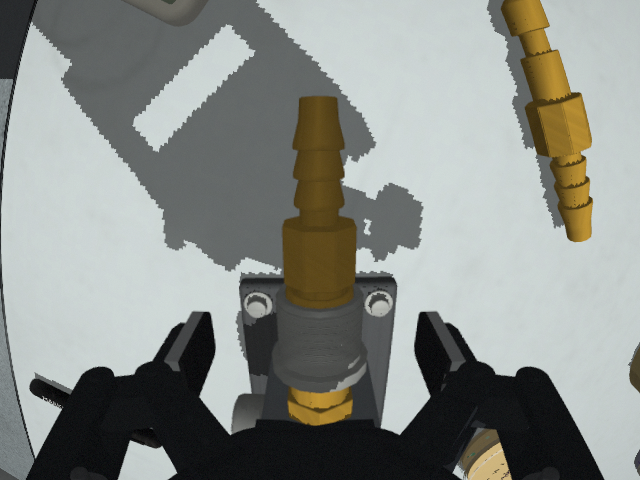

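In the tool's units: 3 mm / 500 = 0.006, 2 mm / 500 = 0.004, -1 degrees / 180 = -0.0056.

Request:
send_rows(
  rows="0 0 -0.0056 0.006 0.004 0.006 1;0 0 -0.0056 0.006 0.004 0.006 -0.2;0 0 -0.0056 0.006 0.004 0.006 -0.6;0 0 -0.0056 0.006 0.004 0.006 -1;0 0 -0.0056 0.006 0.004 0.006 -1;0 0 -0.0056 0.006 0.004 0.006 -1;0 0 -0.0056 0.006 0.004 0.006 -1;0 0 -0.0056 0.006 0.004 0.006 -1",
  grip_force=50,
)

```text
time: 4.2
eef_pos: [0.4923, -0.1542, 0.0711]
tcp_rot: [0.572, 0.82, 0.0, 0.0]
contact_force: [2.3, 3.2, 2.4]
opening: 0.387
finger_force: 51.2
```

In the tool's units: -10 mm / 500 = -0.02, -8 mm / 500 = -0.016.

Request:
send_rows(
  rows="0 0 0 -0.006 0 0 -1;0 0 0 -0.012 0 0 -1;0 0 0 -0.016 0 0 -1;0 0 0 -0.02 0 0 -1;0 0 0 -0.02 0 0 -1;0 0 0 -0.02 0 0 -1;0 0 0 -0.02 0 0 -1;0 0 0 -0.02 0 0 -1",
)

```text
time: 5.2
eef_pos: [0.4951, -0.1623, 0.071]
tcp_rot: [0.572, 0.82, 0.001, -0.002]
contact_force: [0.2, 7.6, 6.5]
opening: 0.387
finger_force: 51.6
```

Run:
```python
from h import *
s=ctrl.get_state(); q=s['eef_pos']-S; print(q@d, q@np.array([-d[1],d[0],0]),s['contact_force'],s['time'])
p=shot('wrist','w3')
for t in ('sleeve_mid','nipple','nipple_tail'):
    for r in ctrl.look_for(p,t)[:2]:
        X=w(p,r['position']);q=X-S; print(t,round(r['p'],2),X.round(3),'station',(q@d).round(4),(q@np.array([-d[1],d[0],0])).round(4),X[2].round(3))
```

```text
0.05868281870435102 -0.0002764490057900983 [0.23654547 7.60521948 6.51914389] 5.2
sleeve_mid 0.83 [ 0.498 -0.161  0.085] station 0.0587 -0.0033 0.085
nipple 0.89 [ 0.471 -0.108  0.076] station 0.1182 0.0035 0.076
nipple 0.89 [ 0.582 -0.035  0.023] station 0.1486 -0.1251 0.023
nipple_tail 0.76 [ 0.578 -0.028  0.021] station 0.1566 -0.124 0.021
```

View pics/w3.png

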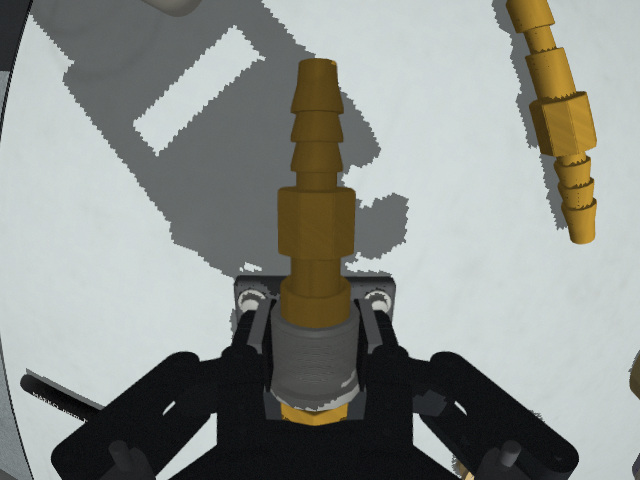

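The nipple has sprung forward: its body is at about (316,222), with the bare plug showing at (316,275). I'll release the sleeve and shift to the nipple body.

In the tool's units: 45 mm / 500 = 0.09, 25 mm / 500 = 0.05.

Request:
send_rows(
  rows="0 0 0 0.006 0 0 -1;0 0 0 0.006 0 0 1;0 0 0 0.006 0 0 1;0 0 0 0.006 0 0 1;0 0 0 0.006 0 0 1;0 0 0 0.05 0 -0.016 1;0 0 0 0.09 0 -0.016 1;0 0 0 0.09 0 -0.016 1",
)

```text
time: 6.4
eef_pos: [0.4789, -0.1202, 0.0783]
tcp_rot: [0.571, 0.821, -0.0, -0.001]
contact_force: [0.2, -0.3, 0.1]
opening: 1.002
finger_force: 0.0
```

Run:
```python
from h import *
s=ctrl.get_state(); q=s['eef_pos']-S; print(q@d, q@np.array([-d[1],d[0],0]),q[2],s['contact_force'],s['time'],s['opening'])
to(st(.104,-.0003,.079),down(109.9),s)
p=shot('wrist','w4')
for t in ('sleeve_mid','nipple','nipple_tail'):
    for r in ctrl.look_for(p,t)[:2]:
        X=w(p,r['position']);q=X-S; print(t,round(r['p'],2),X.round(3),'station',(q@d).round(4),(q@np.array([-d[1],d[0],0])).round(4),X[2].round(3))
```

```text
0.10371499136491336 0.0006409837734016672 0.07828745639060258 [ 0.15692435 -0.31122879  0.08200441] 6.4 1.0023432995623545
turn [-0.  -0.   0.4] shift mm [ 0.3  0.9 -0.7]
sleeve_mid 0.75 [ 0.494 -0.149  0.082] station 0.0713 -0.0034 0.082
nipple 0.71 [ 0.473 -0.103  0.073] station 0.1222 0.0005 0.073
nipple 0.69 [ 0.579 -0.028  0.024] station 0.1561 -0.1251 0.024
nipple_tail 0.67 [ 0.574 -0.025  0.022] station 0.1606 -0.121 0.022
nipple_tail 0.56 [ 0.47  -0.101  0.072] station 0.1249 0.002 0.072
```

View pics/w4.png

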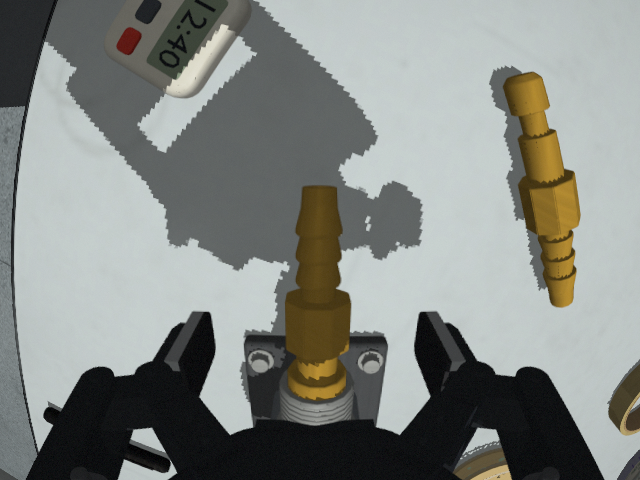

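In the tool's units: 1 mm / 500 = 0.002.

Request:
send_rows(
  rows="0 0 0 0 0.002 0 0;0 0 0 0 0.002 0 -0.5;0 0 0 0 0.002 0 -1;0 0 0 0 0.002 0 -1;0 0 0 0 0.002 0 -1;0 0 0 0 0.002 0 -1;0 0 0 0 0.002 0 -1",
  grip_force=45,
)

```text
time: 7.48
eef_pos: [0.4806, -0.1213, 0.0788]
tcp_rot: [0.572, 0.82, -0.0, -0.0]
contact_force: [-2.7, -1.1, 1.4]
opening: 0.289
finger_force: 46.9
```

In the tool's units: 52 mm / 500 = 0.104, 44 mm / 500 = 0.088.

Request:
send_rows(
  rows="0 0 0 0.01 0 0 -1;0 0 0 0.024 0 0 -1;0 0 0 0.04 0 0 -1;0 0 0 0.056 0 0 -1;0 0 0 0.072 0 0 -1;0 0 0 0.088 0 0 -1;0 0 0 0.104 0 0 -1;0 0 0 0.104 0 0 -1",
)

```text
time: 8.48
eef_pos: [0.4625, -0.0718, 0.0787]
tcp_rot: [0.572, 0.82, -0.0, -0.0]
contact_force: [0.5, 0.1, -1.1]
opening: 0.288
finger_force: 46.6
```

Run:
```python
from h import *
s=ctrl.get_state(); q=s['eef_pos']-S; print(q@d, q@np.array([-d[1],d[0],0]),q[2],s['contact_force'],s['time'],s['opening'])
p=shot('wrist','w5')
for t in ('sleeve_mid','nipple','nipple_tail','nipple_tip','tray'):
    for r in ctrl.look_for(p,t)[:2]:
        X=w(p,r['position']);q=X-S; print(t,round(r['p'],2),X.round(3),'station',(q@d).round(4),(q@np.array([-d[1],d[0],0])).round(4),X[2].round(3))
to(st(.20,0,.16),down(90),s)
to([.566,.233,.16],down(73.3),s)
```

```text
0.1548747595584591 -0.00035680825099847446 0.07870980171685031 [ 0.47273095  0.09132498 -1.13065766] 8.475 0.2884456294191674
nipple 0.6 [ 0.578 -0.024  0.024] station 0.1606 -0.1251 0.024
nipple 0.59 [ 0.453 -0.058  0.075] station 0.1713 0.0039 0.075
nipple_tail 0.72 [ 0.457 -0.059  0.072] station 0.1689 0.0006 0.072
nipple_tip 0.85 [ 0.573 -0.021  0.024] station 0.1649 -0.1214 0.024
nipple_tip 0.7 [ 0.454 -0.056  0.068] station 0.1723 0.0021 0.068
tray 0.57 [0.584 0.139 0.004] station 0.3119 -0.1864 0.004
turn [-0.  -0.  20.3] shift mm [ 45.1  -0.1 -81.3]
turn [-0. -0. 37.] shift mm [250.1 202.7 -81.3]
```

View pics/w5.png

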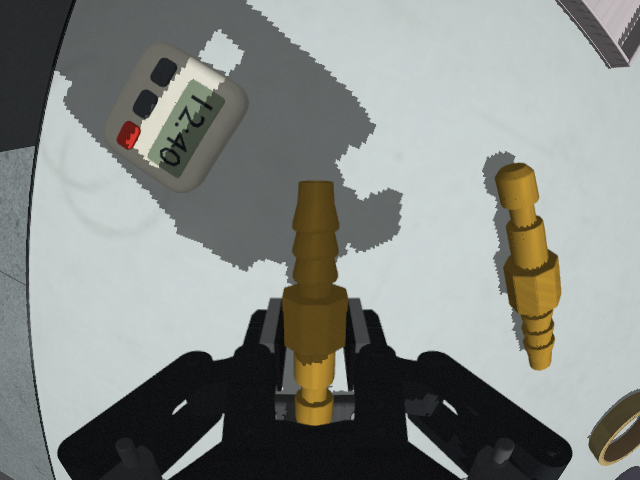

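In the tool's units: 250 mm / 500 = 0.5, 203 mm / 500 = 0.406, 37 degrees / 180 = 0.2056.

Request:
send_rows(
  rows="0 0 0 0.04 0 -0.08 -1;0 0 0.0278 0.08 0.02 -0.162 -1;0 0 0.0778 0.17 0.1 -0.162 -1;0 0 0.1278 0.28 0.2 -0.162 -1;0 0 0.1667 0.39 0.3 -0.162 -1;0 0 0.2056 0.47 0.38 -0.162 -1;0 0 0.2056 0.5 0.406 -0.162 -1;0 0 0.2056 0.5 0.406 -0.162 -1",
)

```text
time: 9.78
eef_pos: [0.5675, 0.2348, 0.1595]
tcp_rot: [0.802, 0.598, 0.0, -0.0]
contact_force: [0.1, -0.4, -0.8]
opening: 0.29
finger_force: 46.5
```

Run:
```python
from h import *
s=ctrl.get_state(); print(s['eef_pos'],s['contact_force'],s['time'],s['opening'])
to([.566,.233,.06],down(73.3),s)
p=shot('scene'); c=p['color'][:,:,::-1]
a=cv2.resize(c[200:360,120:280],None,fx=3.7,fy=3.7,interpolation=cv2.INTER_CUBIC)
q=shot('top');c=q['color'][:,:,::-1]
b=cv2.resize(c[190:290,100:240],None,fx=3.7,fy=3.7,interpolation=cv2.INTER_CUBIC)
e=cv2.resize(c[235:290,340:420],None,fx=3.7,fy=3.7)
o=np.zeros((592,800,3),np.uint8);a=a[:,:400]
q3=shot('wrist');wc=cv2.resize(q3['color'][:,:,::-1],(400,300))
o[:300,:400]=wc; o[300:,:296]=cv2.resize(a,(296,292)); o[:286,400:]=cv2.resize(b,(400,286)); o[300:300+e.shape[0],400:400+e.shape[1]]=e
cv2.imwrite('pics/m6.png',o)
for pp in (p,q,q3):
  for t in ('nipple','tray','sleeve_mid'):
    for r in ctrl.look_for(pp,t)[:3]: print(t,round(r['p'],2),w(pp,r['position']).round(3))
```

```text
[0.56750451 0.23476504 0.15951358] [ 0.14761101 -0.38496503 -0.8433086 ] 9.775 0.2901976013243609
turn [ 0.  -0.   0.1] shift mm [-2.2 -1.  99.5]
nipple 0.9 [ 0.577 -0.019  0.031]
nipple 0.77 [0.564 0.254 0.153]
tray 0.57 [0.565 0.239 0.007]
nipple 0.78 [ 0.588 -0.032  0.03 ]
nipple 0.7 [ 0.661 -0.442  0.033]
nipple 0.51 [0.56  0.211 0.161]
tray 0.68 [0.561 0.212 0.16 ]
tray 0.56 [0.556 0.201 0.003]
sleeve_mid 0.52 [ 0.489 -0.161  0.088]
nipple 0.89 [0.57  0.248 0.152]
nipple 0.59 [ 0.621 -0.049  0.025]
nipple 0.54 [0.731 0.059 0.069]
tray 0.61 [0.58  0.269 0.001]
```

View pics/m6.png

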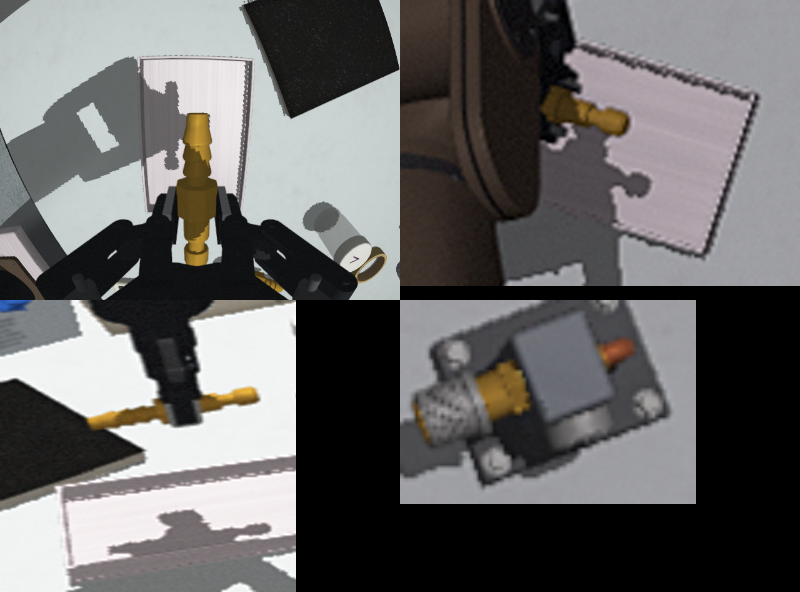

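Run:
```python
from h import *
p=shot('scene'); s=ctrl.get_state(); O=s['eef_pos']-[0,0,.0115]; y=np.radians(73.3)
h=cv2.cvtColor(p['color'][:,:,::-1].copy(),cv2.COLOR_BGR2HSV); m=((h[:,:,0]>10)&(h[:,:,0]<28)&(h[:,:,1]>120)&(h[:,:,2]>60)).astype(np.uint8)
m[:240]=0;m[285:]=0;m[:,:140]=0;m[:,225:]=0
ys,xs=np.nonzero(m)
for k in (xs<=xs.min()+2, xs>=xs.max()-2): print('seen',xs[k].mean(),ys[k].mean())
for a in (0,3,5,7):
    v=np.array([np.cos(y)*np.cos(np.radians(a)),np.sin(y)*np.cos(np.radians(a)),-np.sin(np.radians(a))])
    print(a,px(p,O+v*.054),px(p,O-v*.056),px(p,O))
```

```text
seen 155.15 266.55
seen 213.76190476190476 251.47619047619048
0 [156.97404315 264.28304026] [218.10847939 252.06084856] [187.452678   258.18965426]
3 [157.29701408 265.52970169] [217.88367364 250.78258965] [187.452678   258.18965426]
5 [157.5582908  266.34741617] [217.68758385 249.93896956] [187.452678   258.18965426]
7 [157.85581651 267.15324973] [217.45463499 249.10337308] [187.452678   258.18965426]
```

In the tool's units: 125 mm / 500 = 0.25, 122 mm / 500 = 0.244, 4 degrees / 180 = 0.0222.

Request:
send_rows(
  rows="0 0.0222 0 -0.01 -0.002 0.1 -1;0 0.0222 0 -0.01 -0.002 0.19 -1;0 0.0222 0 -0.01 -0.002 0.23 -1;0 0.0222 0 -0.01 -0.002 0.244 -1;0 0.0222 0 -0.01 -0.002 0.25 -1;0 0.0222 0 -0.01 -0.002 0.25 -1;0 0.0222 0 -0.01 -0.002 0.25 -1",
)

```text
time: 11.3
eef_pos: [0.5655, 0.2282, 0.0363]
tcp_rot: [0.802, 0.596, 0.029, -0.02]
contact_force: [0.5, -0.4, -0.7]
opening: 0.286
finger_force: 46.5
```

Run:
```python
from h import *
p=shot('scene'); s=ctrl.get_state();print(s['eef_pos'],s['contact_force'],s['wrist_torque'],s['time']); O=s['eef_pos']-[0,0,.0115]; y=np.radians(73.3)
h=cv2.cvtColor(p['color'][:,:,::-1].copy(),cv2.COLOR_BGR2HSV); m=((h[:,:,0]>10)&(h[:,:,0]<28)&(h[:,:,1]>120)&(h[:,:,2]>60)).astype(np.uint8)
m[:280]=0;m[350:]=0;m[:,:140]=0;m[:,240:]=0
ys,xs=np.nonzero(m)
for k in (xs<=xs.min()+2, xs>=xs.max()-2): print('seen',xs[k].mean(),ys[k].mean())
for a in (-3,0,3):
    v=np.array([np.cos(y)*np.cos(np.radians(a)),np.sin(y)*np.cos(np.radians(a)),-np.sin(np.radians(a))])
    print(a,px(p,O+v*.054),px(p,O-v*.056),px(p,O))
```

```text
[0.56524049 0.22812602 0.03602328] [ 0.56348988  0.47571655 -0.99240138] [-0.0377653   0.05273736 -0.0019016 ] 11.35
seen 169.125 315.25
seen 222.9047619047619 303.3333333333333
-3 [170.57533524 314.26701809] [227.65488787 303.64085711] [199.04630774 308.96674639]
0 [170.77770605 315.37314845] [227.53679186 302.51005999] [199.04630774 308.96674639]
3 [171.05792948 316.45815699] [227.34124486 301.3932818 ] [199.04630774 308.96674639]
```

In the tool's units: 6 mm / 500 = 0.012, 5 mm / 500 = 0.01.

Request:
send_rows(
  rows="0 0 0 0 0 0.004 -1;0 0 0 0 0 0.008 -1;0 0 0 0 0 0.01 -1;0 0 0 0 0 0.012 -1;0 0 0 0 0 0.012 -1",
)

```text
time: 11.98
eef_pos: [0.5645, 0.2283, 0.0286]
tcp_rot: [0.802, 0.596, 0.028, -0.021]
contact_force: [-0.3, 0.6, -1.1]
opening: 0.289
finger_force: 46.5
```

Not touching yet. I'll creep down.

In the tool's units: 1 mm / 500 = 0.002.

Request:
send_rows(
  rows="0 0 0 0 0 0.002 -1;0 0 0 0 0 0.002 -1",
)

```text
time: 12.22
eef_pos: [0.5648, 0.2283, 0.028]
tcp_rot: [0.802, 0.596, 0.028, -0.021]
contact_force: [-0.1, -0.4, -0.1]
opening: 0.294
finger_force: 46.7
```

In the tool's units: 1 mm / 500 = 0.002.

Request:
send_rows(
  rows="0 0 0 0 0 0.002 -1;0 0 0 0 0 0.002 -1",
)

```text
time: 12.48
eef_pos: [0.5648, 0.2283, 0.0279]
tcp_rot: [0.802, 0.596, 0.028, -0.021]
contact_force: [-3.1, -2.1, 4.7]
opening: 0.293
finger_force: 47.3
```

The nipple is in contact at about 5 N with the fingertips still clear of the floor. I'll release and lift.

In the tool's units: -130 mm / 500 = -0.26, -90 mm / 500 = -0.18.

Request:
send_rows(
  rows="0 0 0 0 0 0 -0.3;0 0 0 0 0 0 -0.1;0 0 0 0 0 0 0;0 0 0 0 0 0 0;0 0 0 0 0 -0.02 0;0 0 0 0 0 -0.08 0;0 0 0 0 0 -0.18 0;0 0 0 0 0 -0.26 0",
)

```text
time: 13.48
eef_pos: [0.5625, 0.2197, 0.1593]
tcp_rot: [0.802, 0.596, 0.029, -0.02]
contact_force: [0.9, -0.1, 1.0]
opening: 0.501
finger_force: 0.0
```

In the tool's units: -200 mm / 500 = -0.4, -150 mm / 500 = -0.3.

Request:
send_rows(
  rows="0 0 0 -0.2 0 -0.08 0;0 0 0 -0.3 0 -0.08 0;0 0 0 -0.4 0 -0.08 0;0 0 0 -0.4 0 -0.08 0;0 0 0 -0.4 0 -0.08 0;0 0 0 -0.4 0 -0.08 0",
)

```text
time: 14.22
eef_pos: [0.504, 0.027, 0.1827]
tcp_rot: [0.802, 0.596, 0.028, -0.021]
contact_force: [0.3, 0.3, -0.2]
opening: 0.5
finger_force: 0.0
```

Run:
```python
from h import *
s=ctrl.get_state(); print(s['eef_pos'],s['contact_force'],s['time'],s['opening'])
p=shot('top'); a=cv2.resize(p['color'][130:370,100:460,::-1],(800,533),interpolation=cv2.INTER_CUBIC); 
cv2.imwrite('pics/m7.png',a)
for pp in (p,shot('scene','s7')):
  for t in ('nipple','tray','sleeve_mid','jar','timer'):
    for r in ctrl.look_for(pp,t)[:3]: print(t,round(r['p'],2),w(pp,r['position']).round(3))
```

```text
[0.5039667  0.0269962  0.18266443] [ 0.26303608  0.31266169 -0.22244483] 14.225 0.5000718156769316
nipple 0.92 [ 0.662 -0.44   0.035]
nipple 0.63 [0.566 0.228 0.029]
nipple 0.55 [ 0.61  -0.055  0.028]
tray 0.95 [0.578 0.259 0.009]
sleeve_mid 0.69 [0.576 0.259 0.004]
sleeve_mid 0.61 [ 0.492 -0.162  0.085]
sleeve_mid 0.49 [ 0.361 -0.345  0.017]
jar 0.96 [0.731 0.037 0.101]
timer 0.8 [ 0.367 -0.021  0.018]
nipple 0.94 [ 0.577 -0.02   0.029]
nipple 0.67 [0.559 0.242 0.024]
tray 0.6 [0.559 0.241 0.004]
jar 0.75 [0.719 0.047 0.066]
timer 0.6 [0.368 0.007 0.018]
```

View pics/m7.png

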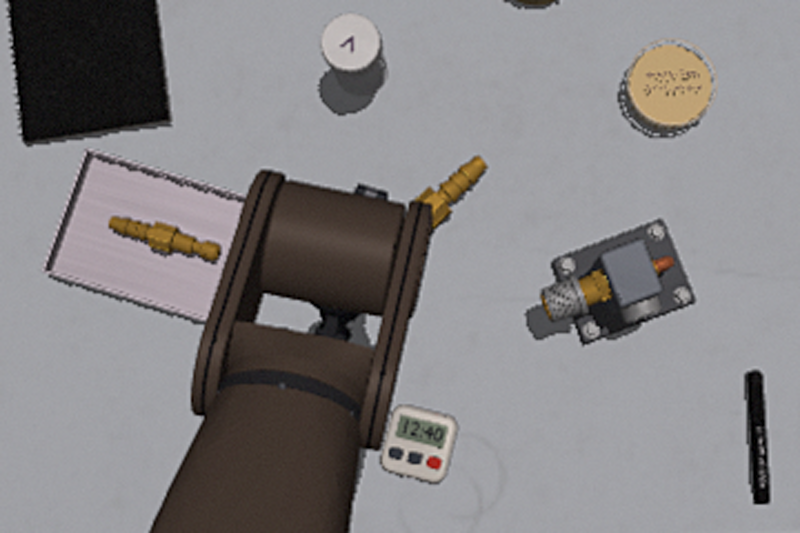

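The nipple lies flat in the tray, from crop (110,225) to (218,252). The sleeve is forward again at (565,298), and the jar, dish, timer and marker haven't moved. I'm handing the job in.

```bash
python3 -c "
from plant import ctrl
print(ctrl.sign_off())"
```

```text
the job is handed in; nothing more can be done
None
```

The nipple is uncoupled and lies wholly inside the tray; the sleeve is forward again, the jar, dish, timer and marker look undisturbed, and the job was handed in at about 14 s (the hand-in returned no verdict).

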